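Bitters bottles over to the clean rail in house order

ROBOT

A 6-joint arm with a two-finger parallel gripper is mounted at the origin on the work surface. World frame = base frame: x ahead of the robot, y to its left, z up, the work surface at z = 0. Lengths are in mm, angles in rad, forces in N, time in s.
With the tool pointing down it reaches from about 275 to 1000 mm from the base axis. Payload 8.4 kg.
Tool frame: the origin (TCP) lies at the centre of the arm's flange, where the gripper is bolted on; the fingertips stand 173 mm ahead of it and the grasp point (between the pads) lies 155 mm ahead of it; z points along the fingers, y is the direction in which the jaws open and shut (so a half turn about z gives the same grasp; the last joint's range is limited). The gripper opens to 85 mm and grips with 20 to 120 N. Pads are 22 mm wide; open, the fingers measure 114 mm over their backs; the gripper's body (76 mm by 85 mm) begins 54 mm behind the grasp point. The pads swing forward as they close: fully open they stand 13 mm farther back than shut.
Start: joints at [-1.241, 0.353, 1.633, -0, 1.155, -0.002], TCP at [203.59, -590.915, 404.681] pointing down, gripper open.
Joint ranges: [-2.63, 2.63], [-0.92, 2.1], [0.06, 2.66], [-1.3, 4.44], [0, 2.69], [-3.02, 3.02]. Speed limits (rad/s): [2.22, 2.22, 2.79, 3.14, 3.14, 3.14].

INTERFACE

Orientations are given as [roll, pitch, yaw] about the fixed x, y, z axes, in that order (R = Rz(yaw) Ry(pitch) Rx(roll)).
In Python, from rig import sense, grab_frame, camera_model, sign_off gives the robot as it stands. The module is installed in compiled form; this text tells all that it offers.
- The arm moves only by the tool step_arm, never from a script. Its argument "commands" is a list of rows, each a list of 3 entries, a list of its own where there are three numbers: the shift along the tool's x, y, z in mm, then the turn about the tool's z in rad, then the opening, from 0 (shut) to 1 (fully open). A call has 1 to 20 rows; each row shifts and turns the pose as measured when the row begins, along the tool's axes as they then stand; what a row does not reach is not made up. A row lasts 1/8 s, in which the tool goes at most 62.5 mm and 10.7 degrees, less where a joint would pass 70% of its speed; a pose out of reach is approached as far as the arm can. A call with a gripper value outside its range is refused whole. The fingers move at their own pace and stop on an object; "force" is the grip in N (left out, the last holds). Time passes only in rows, so rows that do not move let the fingers close. It gives the time, the measured TCP pose, the force and the opening at its end, in the units of the state.
- sense(): the state, without advancing time (a new reading comes with each control period).
- grab_frame(name): name is "side" or "top"; returns the picture (384x512x3 uint8, blue, green, red); there is no depth.
- camera_model(name): a dict with "fx", "fy", "cx", "cy" (pixels), "dist" ([k1, k2, p1, p2, k3] as OpenCV has them; the pictures are not rectified), "R" (3x3) and "t" (3): a world point X has camera coordinates R X + t. Camera axes: x right, y down, z forward; pixel columns grow to the right and rows downward; lengths in mm; the calibration is good to about 2 mm. A picture is of the moment at which its call begins. camera_model takes no time and is no camera call.
- sign_off(): hands the job in, once; it reports no verdict.
The state is a dict: "clock": time; "qpos": joint angles; "qvel": joint speeds; "joint_efforts": joint torques, N m; "eef_pos": TCP position; "tcp_rot": TCP orientation; "contact_force": force on the tool from outside, world axes, zero at the start; "wrist_torque": the same for the moment, N m; "opening": opening from 0.0 (shut) to 1.0 (fully open).
Only numpy, scipy, OpenCV 4.12 (cv2) and the standard library are available. Lean on these libraries where they do the work, as an engineer would, in place of code of your own. Each camera call takes 0.05 s, during which the arm holds its last target. There are 200 camera calls.

TASK

Move the four bitters bottles out of the worn wooden rack and stand them in the clean steel rail, one to a cell and in the same order from left to right as they stand now, so the bartender finds each without looking. Keep them upright, set them down rather than drop them, and leave the jigger and the pick pot standing where they are.

Things in the scene. Friction and masses are not known exactly. Their poses are not given: they have to be found in the camera images.
- slim_bottle: The slim tall round bottle: straight body 38 mm diameter up to 100 mm, 130 mm high with its cap (21 mm wide), about 0.16 kg. Amber glass, paper label, short neck, black dasher cap with a small steel tip. Origin: centre of its underside, z up. Its yaw means nothing.
- squat_bottle: The wide squat round bottle: straight body 54 mm diameter up to 68 mm, 94 mm high with its cap (21 mm wide), about 0.2 kg. Amber glass, paper label, short neck, black dasher cap with a small steel tip. Origin: centre of its underside, z up. Its yaw means nothing.
- square_bottle: The square bottle: body 42 x 42 mm, sides along its x and y, straight up to 84 mm, 114 mm high with its cap (21 mm wide), about 0.18 kg. Amber glass, paper label, short neck, black dasher cap with a small steel tip. Origin: centre of its underside, z up. 
- flat_bottle: The flat oblong bottle: body 28 mm along its x, 52 mm along its y, straight up to 80 mm, 108 mm high with its cap (21 mm wide), about 0.15 kg. Amber glass, paper label, short neck, black dasher cap with a small steel tip. Origin: centre of its underside, z up. 
- wood_rack: Worn wooden bottle rack, 83 x 309 x 36 mm, fixed; at the start a bottle in each cell, roughly centred and squared, in any order. Row of four cells, 71 x 71 mm inside, centres at its own y = +111, +37, -37, -111 mm (from the left); walls 36 mm high; cell floor 10 mm up. Origin: underside centre; x away from the robot, y to its left, give or take a small yaw.
- steel_rail: Clean stainless bottle rail with black rubber floor, 81 x 305 x 36 mm, fixed and empty, left or right of the wooden rack. Row of four cells, 71 x 71 mm inside, centres at its own y = +111, +37, -37, -111 mm (from the left); walls 36 mm high; cell floor 8 mm up. Origin: underside centre; x away from the robot, y to its left, give or take a small yaw.
- jigger: Steel double-cone bar measure, 40 mm diameter, 70 mm high, standing loose in the gap between the two racks; to be left alone. Origin: centre of its underside.
- pick_pot: Small blue ceramic pot of wooden cocktail picks, 38 mm diameter, 45 mm high (71 mm with the picks), standing loose in the gap between the two racks; to be left alone. Origin: centre of its underside.

How it is judged (in metres and radians):
At the end, for the whole second after the job is handed in: Every bottle stands upright (0.08 rad) and at rest on the floor (4 mm) of a cell of the steel rail, anywhere in the cell, in the same place from the left as in the wooden rack. Order is judged by the distance each has gone: 348 to 419 mm fits its own cell and no other, at every start ((y of slim_bottle in the frame of steel_rail between 0.087 and 0.135 m or y of slim_bottle in the frame of steel_rail between 0.013 and 0.061 m or y of slim_bottle in the frame of steel_rail between -0.061 and -0.013 m or y of slim_bottle in the frame of steel_rail between -0.135 and -0.087 m) and x of slim_bottle in the frame of steel_rail between -0.024 and 0.024 m and z of slim_bottle in the frame of steel_rail between 0.004 and 0.012 m and angle between each of slim_bottle, squat_bottle, square_bottle, flat_bottle's own z axis and vertical below 0.08 rad and distance of slim_bottle from where it was at the start of the episode between 0.348 and 0.419 m and linear speed of each of slim_bottle, squat_bottle, square_bottle, flat_bottle below 0.02 m/s and angular speed of each of slim_bottle, squat_bottle, square_bottle, flat_bottle below 0.2 rad/s and (y of squat_bottle in the frame of steel_rail between 0.087 and 0.135 m or y of squat_bottle in the frame of steel_rail between 0.013 and 0.061 m or y of squat_bottle in the frame of steel_rail between -0.061 and -0.013 m or y of squat_bottle in the frame of steel_rail between -0.135 and -0.087 m) and x of squat_bottle in the frame of steel_rail between -0.024 and 0.024 m and z of squat_bottle in the frame of steel_rail between 0.004 and 0.012 m and distance of squat_bottle from where it was at the start of the episode between 0.348 and 0.419 m and (y of square_bottle in the frame of steel_rail between 0.087 and 0.135 m or y of square_bottle in the frame of steel_rail between 0.013 and 0.061 m or y of square_bottle in the frame of steel_rail between -0.061 and -0.013 m or y of square_bottle in the frame of steel_rail between -0.135 and -0.087 m) and x of square_bottle in the frame of steel_rail between -0.024 and 0.024 m and z of square_bottle in the frame of steel_rail between 0.004 and 0.012 m and distance of square_bottle from where it was at the start of the episode between 0.348 and 0.419 m and (y of flat_bottle in the frame of steel_rail between 0.087 and 0.135 m or y of flat_bottle in the frame of steel_rail between 0.013 and 0.061 m or y of flat_bottle in the frame of steel_rail between -0.061 and -0.013 m or y of flat_bottle in the frame of steel_rail between -0.135 and -0.087 m) and x of flat_bottle in the frame of steel_rail between -0.024 and 0.024 m and z of flat_bottle in the frame of steel_rail between 0.004 and 0.012 m and distance of flat_bottle from where it was at the start of the episode between 0.348 and 0.419 m); the robot touches nothing.
It fails at once if A bottle is tipped more than 0.6 rad (angle between any of slim_bottle, squat_bottle, square_bottle, flat_bottle's own z axis and vertical above 0.6 rad).
It fails at once if A bottle is dropped: free of the fingers it goes faster than 0.6 m/s (a fall of about 2 cm) ((linear speed of slim_bottle above 0.6 m/s and contact force between the fingers and slim_bottle below 0.05 N) or (linear speed of squat_bottle above 0.6 m/s and contact force between the fingers and squat_bottle below 0.05 N) or (linear speed of square_bottle above 0.6 m/s and contact force between the fingers and square_bottle below 0.05 N) or (linear speed of flat_bottle above 0.6 m/s and contact force between the fingers and flat_bottle below 0.05 N)).
It fails at once if The jigger or the pick pot is pushed more than 30 mm or tipped more than 0.5 rad (distance of any of jigger, pick_pot from where it was at the start of the episode above 0.03 m or angle between any of jigger, pick_pot's own z axis and vertical above 0.5 rad).
It also fails if it takes over 106 s, if anything falls off the work surface, if the arm or the gripper's body presses on something with over 40 N, if the wrist force passes 120 N, or if a joint passes its speed limit or range.

## Working session

There is one attempt and no reset: what is moved stays moved. The work goes in short steps, Python scripts to look and compute and a tool call to move; the robot and the scene stay as the last step left them, time stands still between calls to the robot, and variables do not carry over. Pictures are saved under pics/ and viewed, about 12 in all and at most 16, crops included, and the job is handed in when it is done.

Besides the shell and the picture viewer there is one more tool, called after "Request:" as name(argument=value, ...), one argument or row to a line, values as JSON. step_arm: Moves the arm, as the interface text tells. Its arguments: {"type":"object","properties":{"commands":{"type":"array","items":{"type":"array"}},"force":{"type":"number"}},"required":["commands"]}

```bash
mkdir -p pics; python3 - <<'E'
from rig import *
import cv2
s=sense();print({k:s[k] for k in('clock','qpos','eef_pos','tcp_rot','opening')})
for n in('side','top'):
    c=camera_model(n);print(n,c); cv2.imwrite(f'pics/{n}0.png',cv2.resize(grab_frame(n),(768,576),interpolation=cv2.INTER_CUBIC))
E
```

```text
{'clock': 0.0, 'qpos': array([-1.24136327e+00,  3.53654863e-01,  1.63413971e+00, -7.67681272e-06,
        1.15519574e+00, -2.39945874e-03]), 'eef_pos': array([ 203.53288053, -590.6811823 ,  403.95492975]), 'tcp_rot': array([-3.14019498e+00,  3.66533320e-06,  3.31835619e-01]), 'opening': 1.0035556431301202}
side {'fx': 366.2127834036943, 'fy': 366.2127834036943, 'cx': 257.3507463657476, 'cy': 193.38867649425646, 'dist': array([0.01125993, 0.        , 0.        , 0.        , 0.        ]), 'R': array([[ 0.79899369, -0.60128905,  0.00778195],
       [-0.45551952, -0.6136418 , -0.64493853],
       [ 0.39256981,  0.51175699, -0.76419482]]), 't': array([-410.96386522,  265.30626643,  606.60392201])}
top {'fx': 484.86551855837854, 'fy': 484.86551855837854, 'cx': 246.86453899806935, 'cy': 203.11672063936987, 'dist': array([-0.05952377,  0.        ,  0.        ,  0.        ,  0.        ]), 'R': array([[ 0.01338408, -0.99990591, -0.00300747],
       [-0.99235468, -0.01291383, -0.12274124],
       [ 0.12269086,  0.00462726, -0.99243415]]), 't': array([   4.41098971,  537.78432654, 1183.76808497])}
```

View pics/top0.png

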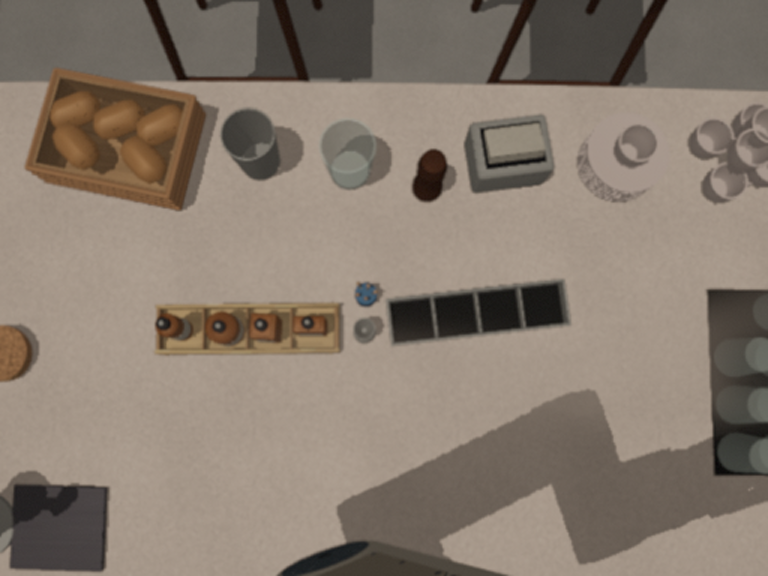

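View pics/side0.png

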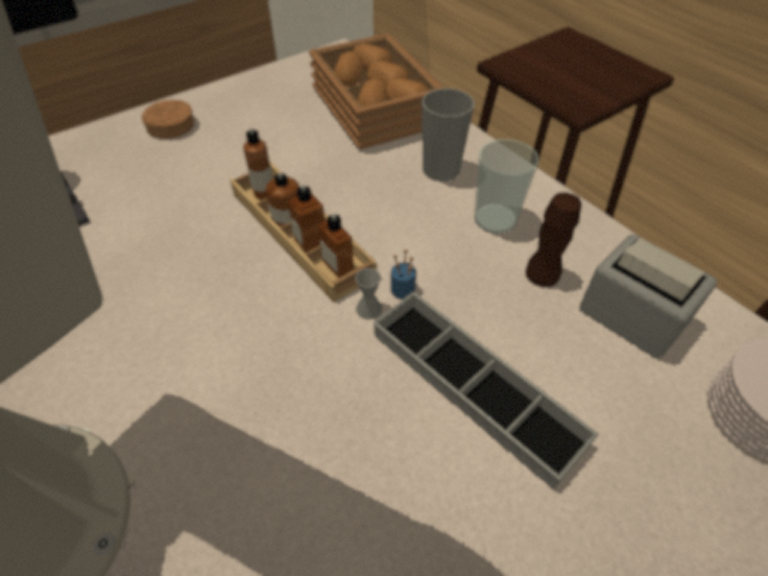

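The top view shows the racks: wood at (155–340, 303–354) and steel at (388–568, 280–344). The bottles from the left are slim, squat, square, flat, with the jigger at (364, 329) and the pot at (366, 293). The side view shows the same order. I'll enlarge both racks next.

```bash
python3 - <<'E'
import cv2,numpy as np
from rig import *
im=grab_frame('top')
a=im[192:247,95:250];b=im[180:235,235:390]
cv2.imwrite('pics/crop.png',cv2.resize(np.vstack([a,b]),None,fx=5,fy=5,interpolation=cv2.INTER_CUBIC))
s=grab_frame('side')[80:205,145:270]
cv2.imwrite('pics/crops.png',cv2.resize(s,(600,600),interpolation=cv2.INTER_CUBIC))
E
```

```text
(no output)
```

View pics/crop.png

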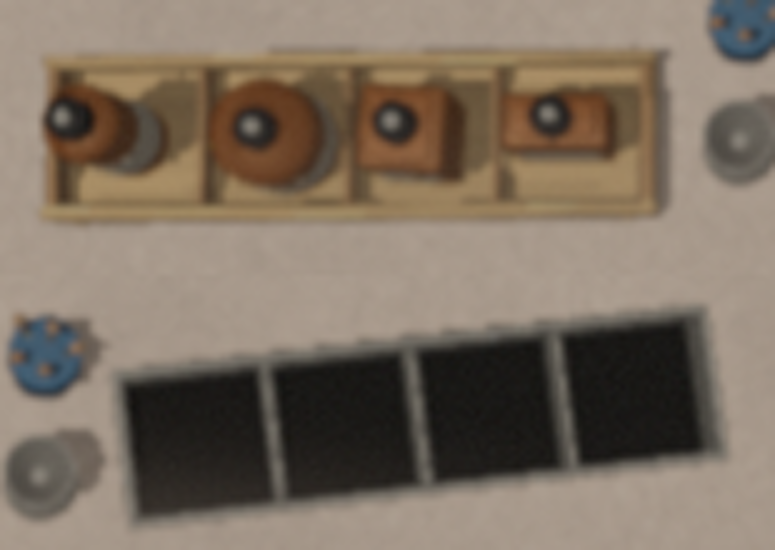

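View pics/crops.png

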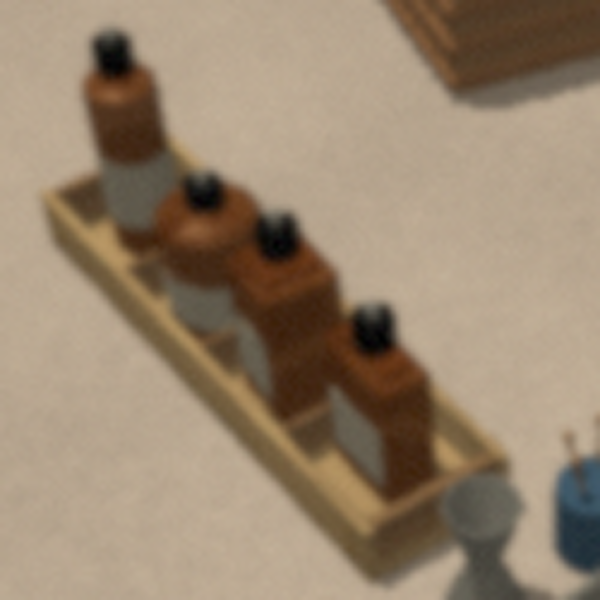

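Reading the crops, upper half top view: the caps are at (69,118), (255,127), (395,122), (549,116). The rim corners of both racks are also visible, and the flat bottle's long side runs along the rack. The side crop agrees on the order.

```bash
cat > h.py <<'E'
import cv2,numpy as np
from rig import *
def ray(n,uv,z):
    c=camera_model(n);K=np.array([[c['fx'],0,c['cx']],[0,c['fy'],c['cy']],[0,0,1]])
    p=cv2.undistortPoints(np.array([[uv]],float),K,np.array(c['dist']))[0,0]
    o=-c['R'].T@c['t'];d=c['R'].T@np.array([p[0],p[1],1]);return (o+d*(z-o[2])/d[2])[:2]
def proj(n,X):
    c=camera_model(n);K=np.array([[c['fx'],0,c['cx']],[0,c['fy'],c['cy']],[0,0,1]])
    return cv2.projectPoints(np.array(X,float).reshape(-1,3),cv2.Rodrigues(c['R'])[0],c['t'],K,np.array(c['dist']))[0][:,0]
def off(tx,ty,yaw=None):
    """tool-axis shift (x,y) from the present pose to world tx,ty for tool pointing down"""
    s=sense();r=s['tcp_rot'][2];d=np.array([tx,ty])-s['eef_pos'][:2]
    return np.round([d@[np.cos(r),np.sin(r)],d@[np.sin(r),-np.cos(r)]],1)
E
python3 - <<'E'
from h import *
f=lambda p,ox,oy:((p[0]+.5)/5-.5+ox,(p[1]+.5)/5-.5+oy)
W=[(47,60),(658,55),(660,212),(44,215)]
S=[(118,375),(705,310),(724,455),(133,522)]
for nm,P,o in(('wood',W,(95,192)),('steel',S,(235,125))):
    Q=np.array([ray('top',f(p,o[0],o[1]+(0 if nm=='wood' else 0)),36) for p in P])
    if nm=='steel': Q=np.array([ray('top',f((p[0],p[1]-275),235,180),36) for p in P])
    c=Q.mean(0);v=(Q[0]+Q[3]-Q[1]-Q[2]);yaw=np.arctan2(v[1],v[0])-np.pi/2
    print(nm,Q.round(0).tolist(),c.round(1),'yaw',yaw.round(3),'L',np.linalg.norm(v)/2, np.linalg.norm(Q[0]+Q[1]-Q[2]-Q[3])/2)
    u=np.array([-np.sin(yaw),np.cos(yaw)])
    for y in(111,37,-37,-111):print((c+y*u).round(1))
for n,p,z,q in(('slim',(69,118),138,(112,45)),('squat',(255,127),102,(204,183)),('square',(395,122),122,(279,227)),('flat',(549,116),116,(374,322))):
    print(n,ray('top',f(p,95,192),z).round(1),'side',ray('side',((q[0]+.5)/4.8-.5+145,(q[1]+.5)/4.8-.5+80),z-4).round(1))
print('jig',ray('top',f((740,140),95,192),70),'pot',ray('top',f((742,22),95,192),45))
E
```

```text
wood [[531.0, 371.0], [538.0, 63.0], [459.0, 61.0], [453.0, 369.0]] [495.5 216.1] yaw 0.02 L 308.19429016944764 78.37234075502825
[493.3 327.1]
[494.8 253.1]
[496.3 179.1]
[497.8 105.1]
steel [[547.0, -17.0], [584.0, -313.0], [510.0, -321.0], [473.0, -25.0]] [ 528.3 -168.9] yaw 0.125 L 298.2390323955153 73.98835469581059
[514.5 -58.7]
[ 523.7 -132.2]
[ 532.9 -205.6]
[ 542.1 -279. ]
slim [492.6 328.8] side [494.3 325.8]
squat [493.  250.3] side [495.7 248.5]
square [494.3 180.8] side [496.6 176.8]
flat [498.7 109.8] side [499.7 103.7]
jig [492.74408788  21.13130825] pot [553.93958198  21.31334086]
```

```bash
python3 - <<'E'
from h import *
out=[]
for n,(x0,y0,w,h) in(('top',(255,175,130,65)),('side',(243,190,156,135))):
    k=5 if n=='top' else 4
    im=cv2.resize(grab_frame(n)[y0:y0+h,x0:x0+w],None,fx=k,fy=k,interpolation=cv2.INTER_CUBIC)
    c=np.array([528.3,-168.9]);a=.125;R=np.array([[np.cos(a),-np.sin(a)],[np.sin(a),np.cos(a)]])
    for y in(111,37,-37,-111):
        P=[np.r_[c+R@[sx*35.5,y+sy*35.5],36] for sx,sy in((1,1),(1,-1),(-1,-1),(-1,1))]
        p=(proj(n,P)-[x0,y0]+.5)*k-.5
        cv2.polylines(im,[p.round().astype(int)],True,(0,255,0),1)
    cv2.imwrite(f'pics/ov_{n}.png',im);out.append(im)
W=max(i.shape[1] for i in out)
im=np.vstack([cv2.copyMakeBorder(i,0,0,0,W-i.shape[1],0) for i in out])
s=min(1,600/im.shape[0]);cv2.imwrite('pics/ov.png',cv2.resize(out[1],None,fx=1,fy=1));cv2.imwrite('pics/ovt.png',out[0])
E
```

```text
(no output)
```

View pics/ov.png

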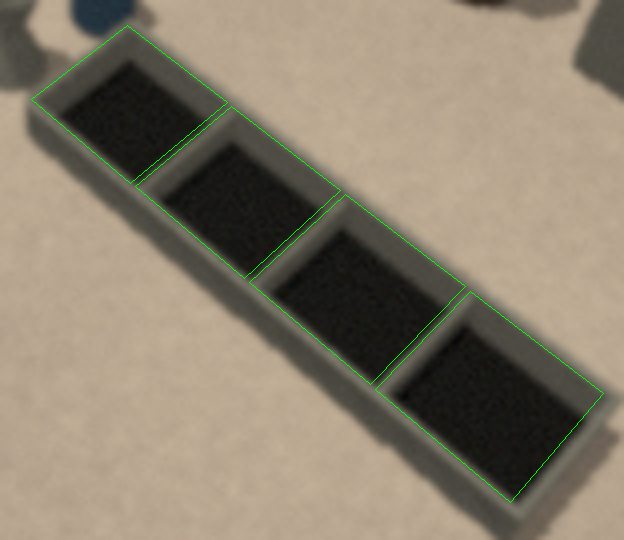

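View pics/ovt.png

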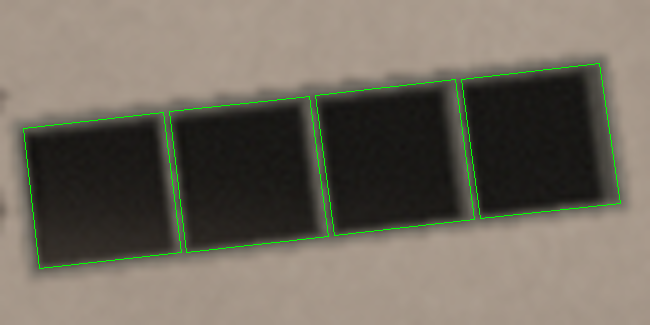

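Request:
step_arm(
  commands=[
    [[0,0,0],0.15,1],
    [[0,0,0],0.15,1],
  ],
  force=40,
)

```text
clock: 0.55
eef_pos: [203.6, -590.8, 404.3]
tcp_rot: [-3.141, 0.0, 0.024]
contact_force: [0.0, 0.4, 0.3]
opening: 1.003
```

The side overlay shows the far-end wall a little wider, so I'll shift the rail centre about 2 mm towards −y, to (528, −171). Otherwise the top and side overlays fit. A positive turn lowers the yaw, so I'll turn to yaw ≈ 1.59, which puts the jaws along the rack's x.

Request:
step_arm(
  commands=[
    [[0,0,0],-0.175,1],
    [[0,0,0],-0.175,1],
    [[0,0,0],-0.175,1],
    [[0,0,0],-0.175,1],
    [[0,0,0],-0.175,1],
    [[0,0,0],-0.175,1],
    [[0,0,0],-0.175,1],
    [[0,0,0],-0.175,1],
    [[0,0,0],-0.166,1],
    [[58,24,0],0,1],
    [[58,24,0],0,1],
    [[58,24,0],0,1],
    [[58,24,0],0,1],
    [[58,24,0],0,1],
    [[58,24,0],0,1],
  ],
)

```text
clock: 2.42
eef_pos: [323.3, -234.8, 403.5]
tcp_rot: [3.14, 0.001, 1.632]
contact_force: [1.0, 0.0, -0.7]
opening: 1.0
```

```bash
python3 -c "
from h import *
print(sense()['eef_pos'],sense()['tcp_rot'],off(499,107))"
```

```text
[ 323.29267286 -234.84965341  403.51520086] [3.13955306e+00 5.14119507e-04 1.63154672e+00] [330.6 196.1]
```

Request:
step_arm(
  commands=[
    [[50,28,0],0.04,1],
    [[52,30,0],0,1],
    [[52,30,0],0,1],
    [[52,30,0],0,1],
    [[52,30,0],0,1],
    [[40,24,0],0,1],
    [[20,14,0],0,1],
    [[0,0,0],0,1],
  ],
)

```text
clock: 3.42
eef_pos: [505.2, 103.7, 406.0]
tcp_rot: [3.132, 0.002, 1.596]
contact_force: [-0.4, -0.4, -0.1]
opening: 0.996
```

```bash
python3 -c "
from h import *
print(sense()['eef_pos'],sense()['tcp_rot'],off(499,107))"
```

```text
[505.22882271 103.67908261 405.97330799] [3.13245044e+00 1.75654768e-03 1.59568876e+00] [ 3.5 -6.1]
```

Request:
step_arm(
  commands=[
    [[3,-6,30],0.01,1],
    [[0,0,45],0,1],
    [[0,0,45],0,1],
    [[0,0,30],0,1],
    [[0,0,0],0,1],
  ],
)

```text
clock: 4.05
eef_pos: [498.6, 102.4, 253.6]
tcp_rot: [3.131, 0.003, 1.584]
contact_force: [0.0, -0.6, 0.1]
opening: 0.997
```

```bash
python3 -c "
from h import *
print(sense()['eef_pos'],sense()['tcp_rot'],off(499,107))
a=grab_frame('top')[170:260,95:255];b=grab_frame('side')[60:220,130:290]
cv2.imwrite('pics/g1.png',np.hstack([cv2.resize(a,(400,225),interpolation=2),np.zeros((225,0,3),np.uint8)]))
cv2.imwrite('pics/g1.png',np.vstack([cv2.resize(a,(480,270),interpolation=2)[:,:], cv2.resize(b,(320,320),interpolation=2)[:,:320].copy() if 0 else cv2.copyMakeBorder(cv2.resize(b,(320,320),interpolation=2),0,0,0,160,0)]))"
```

```text
[498.59978754 102.44404391 253.61821722] [3.13115267e+00 2.56364521e-03 1.58378028e+00] [4.6 0.5]
```

View pics/g1.png

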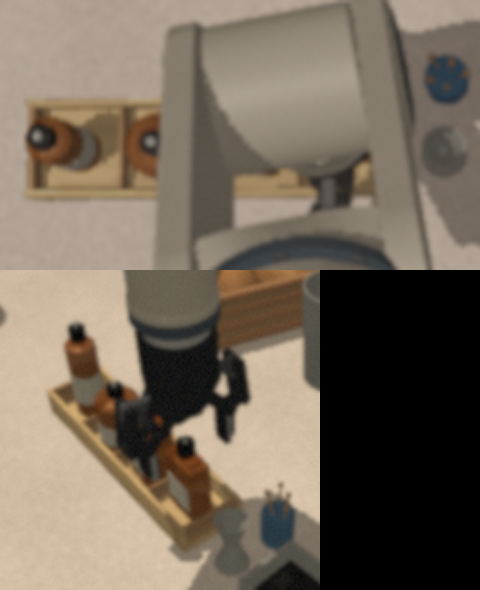

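```bash
python3 -c "
from h import *
for z in(93,86,100):
  print(z,ray('side',(202.5,162.5),z),ray('side',(242.5,143.5),z))
s=sense();p=s['eef_pos']
from scipy.spatial.transform import Rotation as R
print(s['qpos'],s['tcp_rot']);M=R.from_euler('xyz',s['tcp_rot']).as_matrix();print(M)
for q in([0,0,0],[0,-42.5,160],[0,42.5,160],[0,0,155]): 
  X=p+M@np.array(q);print(X,proj('side',X),proj('top',X))
"
```

```text
93 [449.67920394 106.10033076] [551.05203611 104.26420868]
86 [452.74458375 112.5346871 ] [555.41976794 110.67497609]
100 [446.61382413  99.66597442] [546.68430427  97.85344127]
[ 0.20155457  0.37537487  2.00231828 -0.00648076  0.7498368   0.19320859] [3.12694119e+00 1.70154085e-03 1.58384141e+00]
[[-0.0130447   0.99980727  0.01467189]
 [ 0.99991347  0.01306824 -0.0015101 ]
 [-0.00170154  0.01465092 -0.99989122]]
[499.86134833 102.90395933 255.83899941] [[217.65550862  87.55033698]] [[201.63082691 207.52155781]]
[459.71704189 102.10694375  95.23373976] [[207.50399059 160.80625076]] [[208.04365713 232.10950359]]
[544.70065961 103.21774444  96.47906811] [[240.37004923 143.73663226]] [[208.35428348 196.4351649 ]]
[502.1354913  102.66989457 100.85586004] [[224.10954463 150.38602519]] [[208.01882946 214.02306231]]
```

The numbers check out: both fingertips measure at y≈104, straddling the flat bottle. I'll go down, grip and lift.

Request:
step_arm(
  commands=[
    [[3,-2,20],0,1],
    [[0,0,14],0,1],
    [[0,0,0],0,1],
  ],
)

```text
clock: 4.53
eef_pos: [500.4, 105.5, 225.6]
tcp_rot: [3.119, 0.0, 1.583]
contact_force: [0.3, -0.8, 0.1]
opening: 1.002
```

Request:
step_arm(
  commands=[
    [[0,0,0],0,0],
    [[0,0,0],0,0],
    [[0,0,0],0,0],
    [[0,0,0],0,0],
    [[0,0,0],0,0],
    [[0,0,0],0,0],
  ],
  force=40,
)

```text
clock: 5.28
eef_pos: [501.3, 105.6, 227.7]
tcp_rot: [3.116, -0.0, 1.583]
contact_force: [0.6, 0.2, -0.4]
opening: 0.327
```

Opening 0.327 is 28 mm, so the flat bottle is gripped. I'll lift it and carry it over.

Request:
step_arm(
  commands=[
    [[0,0,-15],0,0],
    [[0,0,-30],0,0],
    [[0,0,-40],0,0],
    [[-20,2,-30],0,0],
    [[-45,5,0],0,0],
    [[-60,6,0],0,0],
    [[-60,6,0],0,0],
    [[-60,6,0],0,0],
    [[-60,6,0],0,0],
    [[-45,5,0],-0.06,0],
    [[-25,2,0],-0.05,0],
    [[0,0,0],0,0],
  ],
)

```text
clock: 6.78
eef_pos: [543.1, -280.3, 359.1]
tcp_rot: [3.109, 0.006, 1.699]
contact_force: [-0.2, -0.6, -1.6]
opening: 0.32
```

```bash
python3 -c "
from h import *
print(sense()['eef_pos'],sense()['tcp_rot'],off(541.8,-281))"
```

```text
[ 543.08065615 -280.26719754  359.13930016] [3.10886315 0.00578275 1.69863781] [-0.6 -1.4]
```

```bash
cat >> h.py <<'E'
from scipy.spatial.transform import Rotation as Ro
def go(tx,ty,gz,d=155):
    """tool-frame shift bringing the grasp point to world (tx,ty,gz)"""
    s=sense();M=Ro.from_euler('xyz',s['tcp_rot']).as_matrix()
    g=s['eef_pos']+M@[0,0,d]
    print('grasp',g.round(1),'rot',s['tcp_rot'].round(3),'shift',(M.T@(np.array([tx,ty,gz])-g)).round(1),'t',round(s['clock'],2),'F',s['contact_force'].round(1))
E
python3 -c "
from h import *
go(541.8,-281,72)"
```

```text
grasp [ 548.2 -280.5  204.2] rot [3.109 0.006 1.699] shift [  1.1 -10.8 131.9] t 6.78 F [-0.2 -0.6 -1.6]
```

Request:
step_arm(
  commands=[
    [[0,-5,30],0,0],
    [[0,-4,40],0,0],
    [[0,0,30],0,0],
  ],
)

```text
clock: 7.15
eef_pos: [538.0, -279.9, 261.3]
tcp_rot: [3.104, 0.008, 1.696]
contact_force: [0.4, 0.4, -0.7]
opening: 0.322
```

```bash
python3 -c "
from h import *
go(541.8,-281,70)
a=grab_frame('side')[150:330,220:440]
cv2.imwrite('pics/p1.png',cv2.resize(a,None,fx=3,fy=3,interpolation=2))"
```

```text
grasp [ 544.  -280.4  106.4] rot [3.104 0.008 1.696] shift [ 0.  -3.6 36.3] t 7.15 F [ 0.4  0.4 -0.7]
```

View pics/p1.png

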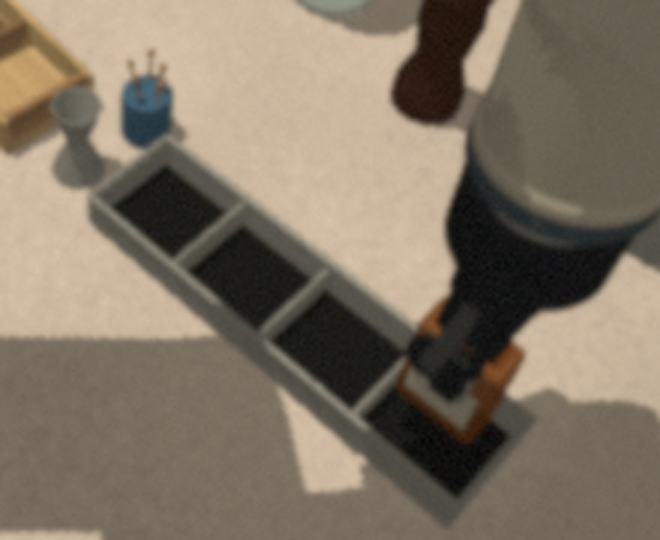

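The flat bottle hangs upright over the rightmost cell, base at about (465, 440) in the crop. The jigger and pot are untouched. I'll lower it in small rows.

Request:
step_arm(
  commands=[
    [[0,-3,16],0,0],
    [[0,0,14],0,0],
    [[0,0,5],0,0],
    [[0,0,3],0,0],
  ],
)

```text
clock: 7.7
eef_pos: [536.4, -278.9, 225.3]
tcp_rot: [3.106, 0.007, 1.697]
contact_force: [-14.0, 6.5, 40.3]
opening: 0.321
```

```bash
python3 -c "
from h import *
go(541.8,-281,70.7)"
```

```text
grasp [ 542.1 -279.3   70.4] rot [3.106 0.007 1.697] shift [-1.7 -0.5 -0.3] t 7.7 F [-14.    6.5  40.3]
```

Seated on the floor at the expected height, with some pressing force. I'll release and rise.

Request:
step_arm(
  commands=[
    [[0,0,-2],0,0.35],
    [[0,0,0],0,0.6],
    [[0,0,0],0,1],
    [[0,0,0],0,1],
    [[0,0,0],0,1],
    [[0,3,-20],0,1],
    [[0,2,-45],0,1],
    [[0,2,-50],0,1],
  ],
)

```text
clock: 8.7
eef_pos: [538.6, -277.1, 342.0]
tcp_rot: [3.111, 0.003, 1.697]
contact_force: [1.5, 0.1, 0.2]
opening: 0.999
```

```bash
python3 -c "
from h import *
go(496.5,179,72)"
```

```text
grasp [ 543.4 -277.   187.1] rot [3.111e+00 3.000e-03 1.697e+00] shift [458.7   7.2 113.7] t 8.7 F [1.5 0.1 0.2]
```

Request:
step_arm(
  commands=[
    [[40,1,0],0,1],
    [[60,1,0],0,1],
    [[60,1,0],0,1],
    [[60,1,0],0,1],
    [[60,1,0],0,1],
    [[60,1,0],0,1],
    [[60,1,0],0,1],
    [[40,0,10],0.06,1],
    [[18,0,10],0.055,1],
    [[0,0,0],0,1],
  ],
)

```text
clock: 9.95
eef_pos: [490.6, 190.9, 323.2]
tcp_rot: [3.098, 0.003, 1.577]
contact_force: [-0.8, 0.0, -0.3]
opening: 1.003
```

```bash
python3 -c "
from h import *
go(495.5,179,72)"
```

```text
grasp [497.3 190.5 168.3] rot [3.098e+00 3.000e-03 1.577e+00] shift [-11.2  -6.   96.2] t 9.95 F [-0.8  0.  -0.3]
```

Request:
step_arm(
  commands=[
    [[-8,-3,20],0,1],
    [[-3,-3,30],0,1],
    [[0,0,30],0,1],
    [[0,0,14],0,1],
    [[0,0,0],0,1],
  ],
)

```text
clock: 10.58
eef_pos: [490.3, 176.2, 228.8]
tcp_rot: [3.096, 0.003, 1.581]
contact_force: [1.0, -0.4, -0.7]
opening: 1.002
```

```bash
python3 -c "
from h import *
go(495.5,179,72)"
```

```text
grasp [497.3 175.8  73.9] rot [3.096e+00 3.000e-03 1.581e+00] shift [ 3.3 -1.9  1.8] t 10.57 F [ 1.  -0.4 -0.7]
```

Request:
step_arm(
  commands=[
    [[3,-2,2],0,1],
    [[0,0,0],0,0],
    [[0,0,0],0,0],
    [[0,0,0],0,0],
    [[0,0,0],0,0],
    [[0,0,0],0,0],
  ],
)

```text
clock: 11.32
eef_pos: [488.9, 179.6, 229.8]
tcp_rot: [3.093, 0.002, 1.581]
contact_force: [-0.5, -0.5, -3.1]
opening: 0.496
```

```bash
python3 -c "
from h import *
go(495.5,179,72)"
```

```text
grasp [496.5 179.3  75. ] rot [3.093e+00 2.000e-03 1.581e+00] shift [-0.3 -1.1  2.9] t 11.32 F [-0.5 -0.5 -3.1]
```

Request:
step_arm(
  commands=[
    [[0,0,-15],0,0],
    [[0,0,-30],0,0],
    [[0,0,-40],0,0],
    [[-20,1,-20],0,0],
    [[-45,4,0],0,0],
    [[-60,5,0],0,0],
    [[-60,5,0],0,0],
    [[-60,5,0],0,0],
    [[-60,5,0],0,0],
    [[-45,3,0],-0.06,0],
    [[-25,1,0],-0.055,0],
    [[0,0,0],0,0],
  ],
)

```text
clock: 12.82
eef_pos: [519.5, -206.1, 352.1]
tcp_rot: [3.082, 0.011, 1.702]
contact_force: [0.8, 1.4, -1.8]
opening: 0.494
```

```bash
python3 -c "
from h import *
go(532.6,-207.6,73)"
```

```text
grasp [ 528.9 -206.6  197.4] rot [3.082 0.011 1.702] shift [ -0.2  -3.9 124.4] t 12.82 F [ 0.8  1.4 -1.8]
```

Request:
step_arm(
  commands=[
    [[0,-2,30],0,0],
    [[0,-2,40],0,0],
    [[0,0,32],0,0],
    [[0,0,9],0,0],
  ],
)

```text
clock: 13.32
eef_pos: [522.8, -204.3, 242.1]
tcp_rot: [3.078, 0.012, 1.699]
contact_force: [0.1, 0.3, -1.3]
opening: 0.496
```

```bash
python3 -c "
from h import *
go(532.6,-207.6,73)"
```

```text
grasp [ 532.8 -204.8   87.4] rot [3.078 0.012 1.699] shift [-2.6 -1.5 14.4] t 13.32 F [ 0.1  0.3 -1.3]
```

Request:
step_arm(
  commands=[
    [[-2,-1,8],0,0],
    [[0,0,5],0,0],
    [[0,0,2],0,0],
  ],
)

```text
clock: 13.7
eef_pos: [524.0, -205.9, 228.7]
tcp_rot: [3.076, 0.013, 1.699]
contact_force: [0.4, 0.5, -2.8]
opening: 0.494
```

```bash
python3 -c "
from h import *
go(532.6,-207.6,73)"
```

```text
grasp [ 534.3 -206.5   74. ] rot [3.076 0.013 1.699] shift [-0.9 -1.9  0.9] t 13.7 F [ 0.4  0.5 -2.8]
```

Request:
step_arm(
  commands=[
    [[0,0,2],0,0],
    [[0,0,1],0,0],
  ],
)

```text
clock: 13.95
eef_pos: [524.6, -206.4, 227.6]
tcp_rot: [3.074, 0.014, 1.699]
contact_force: [-5.3, 1.5, 10.1]
opening: 0.494
```

```bash
python3 -c "
from h import *
go(532.6,-207.6,73)"
```

```text
grasp [ 535.2 -207.2   73. ] rot [3.074 0.014 1.699] shift [-0.  -2.7 -0.2] t 13.95 F [-5.3  1.5 10.1]
```

The square bottle is on the floor, with 10 N upward force. The tool's tilt is creeping up (0.068 rad), so after releasing I'll try a turn to see whether the creep follows the tool.

Request:
step_arm(
  commands=[
    [[0,0,0],0,0.6],
    [[0,0,0],0,1],
    [[0,0,0],0,1],
    [[0,0,0],0,1],
    [[0,2,-20],0,1],
    [[0,2,-45],0,1],
    [[0,3,-55],0,1],
  ],
)

```text
clock: 14.82
eef_pos: [522.5, -204.6, 347.5]
tcp_rot: [3.08, 0.011, 1.699]
contact_force: [0.2, -0.9, -1.1]
opening: 1.003
```

Request:
step_arm(
  commands=[
    [[0,0,0],0.18,1],
    [[0,0,0],0.18,1],
    [[0,0,0],0.18,1],
    [[0,0,0],0.18,1],
    [[0,0,0],0.18,1],
    [[0,0,0],0.18,1],
    [[0,0,0],0.18,1],
    [[0,0,0],0.18,1],
    [[0,0,0],0.18,1],
  ],
)

```text
clock: 15.95
eef_pos: [523.5, -204.8, 352.8]
tcp_rot: [3.134, -0.071, 0.028]
contact_force: [-0.4, 0.2, -0.5]
opening: 1.0
```

Request:
step_arm(
  commands=[
    [[0,0,0],0.18,1],
    [[0,0,0],0.18,1],
    [[0,0,0],0.18,1],
    [[0,0,0],0.18,1],
    [[0,0,0],0.18,1],
    [[0,0,0],0.18,1],
    [[0,0,0],0.18,1],
    [[0,0,0],0.18,1],
  ],
)

```text
clock: 16.95
eef_pos: [523.1, -204.5, 351.9]
tcp_rot: [-3.073, -0.013, -1.462]
contact_force: [0.3, -0.9, -0.4]
opening: 1.0
```

Request:
step_arm(
  commands=[
    [[0,0,0],0,1],
    [[0,0,0],0,1],
    [[0,0,0],0,1],
    [[0,0,0],0,1],
    [[0,0,0],0,1],
    [[0,0,0],0,1],
    [[0,0,0],0,1],
    [[0,0,0],0,1],
  ],
)

```text
clock: 17.95
eef_pos: [523.0, -204.4, 351.7]
tcp_rot: [-3.073, -0.013, -1.452]
contact_force: [-0.3, 0.7, -0.7]
opening: 0.998
```

```bash
python3 -c "
from h import *
go(532.6,-207.6,73);print(sense()['qpos'])"
```

```text
grasp [ 533.7 -205.3  197.1] rot [-3.073 -0.013 -1.452] shift [  0.5   9.9 123.8] t 17.95 F [-0.3  0.7 -0.7]
[-0.38166149  0.29689674  1.84550257  0.02612157  0.93299277  2.62554356]
```

While idle or turning, the tilt stays fixed in the world at 0.068 rad, so turning doesn't help. It's harmless, because a released bottle levels on its own base. I'll turn back and carry on.

Request:
step_arm(
  commands=[
    [[0,0,0],-0.18,1],
    [[0,0,0],-0.18,1],
    [[0,0,0],-0.18,1],
    [[0,0,0],-0.18,1],
    [[0,0,0],-0.18,1],
    [[0,0,0],-0.18,1],
    [[0,0,0],-0.18,1],
    [[0,0,0],-0.18,1],
    [[0,0,0],-0.18,1],
    [[0,0,0],-0.18,1],
    [[0,0,0],-0.18,1],
    [[0,0,0],-0.18,1],
    [[0,0,0],-0.18,1],
    [[0,0,0],-0.18,1],
    [[0,0,0],-0.18,1],
    [[0,0,0],-0.17,1],
    [[0,0,0],-0.15,1],
  ],
)

```text
clock: 20.08
eef_pos: [523.0, -204.4, 351.8]
tcp_rot: [3.073, 0.012, 1.669]
contact_force: [0.2, -0.9, 0.8]
opening: 1.003
```

```bash
python3 -c "
from h import *
go(494.5,249.5,65);print(sense()['qpos'])"
```

```text
grasp [ 533.7 -205.3  197.2] rot [3.073 0.012 1.669] shift [458.   -2.9 126.7] t 20.07 F [ 0.2 -0.9  0.8]
[-0.38164906  0.29685295  1.84549478  0.02610023  0.93303075 -0.49561128]
```

Request:
step_arm(
  commands=[
    [[25,0,0],0,1],
    [[40,0,0],0,1],
    [[45,0,0],0,1],
    [[45,0,0],0,1],
    [[45,0,0],0,1],
    [[45,0,0],0,1],
    [[45,0,0],0,1],
    [[45,0,0],0,1],
    [[45,0,0],0.03,1],
    [[35,0,0],0.03,1],
    [[25,0,0],0.03,1],
    [[10,0,0],0,1],
    [[0,0,0],0,1],
  ],
)

```text
clock: 21.7
eef_pos: [480.7, 256.9, 347.3]
tcp_rot: [3.067, 0.006, 1.58]
contact_force: [0.5, -0.1, -0.2]
opening: 0.999
```

```bash
python3 -c "
from h import *
go(494.5,249.5,65)"
```

```text
grasp [492.2 256.1 192.7] rot [3.067 0.006 1.58 ] shift [ -5.9  -7.3 127.6] t 21.7 F [ 0.5 -0.1 -0.2]
```

Request:
step_arm(
  commands=[
    [[-4,-4,20],0,1],
    [[-2,-3,35],0,1],
    [[0,0,35],0,1],
    [[0,0,25],0,1],
    [[0,0,8],0,1],
  ],
)

```text
clock: 22.32
eef_pos: [484.4, 245.0, 222.5]
tcp_rot: [3.065, 0.006, 1.579]
contact_force: [-0.5, -0.3, -0.3]
opening: 1.0
```

```bash
python3 -c "
from h import *
go(494.5,249.5,65)"
```

```text
grasp [496.3 244.2  68. ] rot [3.065 0.006 1.579] shift [ 5.3 -2.   2.8] t 22.32 F [-0.5 -0.3 -0.3]
```

Request:
step_arm(
  commands=[
    [[5,-2,5],0,1],
    [[0,0,2],0,1],
    [[0,0,0],0,0],
    [[0,0,0],0,0],
    [[0,0,0],0,0],
    [[0,0,0],0,0],
    [[0,0,0],0,0],
  ],
)

```text
clock: 23.2
eef_pos: [483.4, 249.9, 218.0]
tcp_rot: [3.062, 0.005, 1.578]
contact_force: [0.1, -0.7, -2.3]
opening: 0.63
```

```bash
python3 -c "
from h import *
go(523.4,-134.3,62)"
```

```text
grasp [495.7 249.2  63.5] rot [3.062 0.005 1.578] shift [-383.7   24.5    5.3] t 23.2 F [ 0.1 -0.7 -2.3]
```

Request:
step_arm(
  commands=[
    [[0,0,-15],0,0],
    [[0,0,-30],0,0],
    [[0,0,-40],0,0],
    [[-20,1,-20],0,0],
    [[-40,3,0],0,0],
    [[-50,3,0],0,0],
    [[-50,4,0],0,0],
    [[-50,4,0],0,0],
    [[-50,4,0],0,0],
    [[-50,3,0],0,0],
    [[-40,2,0],-0.06,0],
    [[-25,1,0],-0.06,0],
    [[-5,0,0],0,0],
    [[0,0,0],0,0],
  ],
)

```text
clock: 24.95
eef_pos: [505.3, -139.8, 342.7]
tcp_rot: [3.051, 0.015, 1.703]
contact_force: [-0.5, -0.1, -2.7]
opening: 0.632
```

```bash
python3 -c "
from h import *
go(523.4,-134.3,61.5)"
```

```text
grasp [ 519.5 -140.3  188.4] rot [3.051 0.015 1.703] shift [  7.4  -6.9 126.7] t 24.95 F [-0.5 -0.1 -2.7]
```

Request:
step_arm(
  commands=[
    [[6,-3,10],0,0],
    [[2,-2,35],0,0],
    [[0,-2,35],0,0],
    [[0,0,25],0,0],
    [[0,0,5],0,0],
  ],
)

```text
clock: 25.58
eef_pos: [506.1, -126.8, 228.6]
tcp_rot: [3.051, 0.014, 1.706]
contact_force: [-1.1, -1.3, -1.2]
opening: 0.629
```

```bash
python3 -c "
from h import *
go(523.4,-134.3,61.5)"
```

```text
grasp [ 520.3 -127.    74.3] rot [3.051 0.014 1.706] shift [-7.5  0.9 13. ] t 25.57 F [-1.1 -1.3 -1.2]
```

Request:
step_arm(
  commands=[
    [[-5,2,0],0,0],
    [[-2,1,5],0,0],
    [[0,0,3],0,0],
  ],
)

```text
clock: 25.95
eef_pos: [511.7, -132.8, 222.3]
tcp_rot: [3.049, 0.014, 1.706]
contact_force: [0.2, 0.5, -2.1]
opening: 0.629
```

```bash
python3 -c "
from h import *
go(523.4,-134.3,61.5)"
```

```text
grasp [ 526.2 -133.1   68. ] rot [3.049 0.014 1.706] shift [-0.8 -3.5  6.2] t 25.95 F [ 0.2  0.5 -2.1]
```

Request:
step_arm(
  commands=[
    [[0,-3,4],0,0],
    [[0,0,2],0,0],
    [[0,0,1],0,0],
    [[0,0,1],0,0],
  ],
)

```text
clock: 26.45
eef_pos: [509.6, -133.8, 215.6]
tcp_rot: [3.048, 0.015, 1.706]
contact_force: [-6.2, 1.1, 17.8]
opening: 0.63
```

```bash
python3 -c "
from h import *
go(523.4,-134.3,61.5)"
```

```text
grasp [ 524.3 -134.2   61.3] rot [3.048 0.015 1.706] shift [ 0.  -0.9 -0.3] t 26.45 F [-6.2  1.1 17.8]
```

Squat is seated. I'll release, rise and go for the slim bottle.

Request:
step_arm(
  commands=[
    [[0,0,0],0,0.75],
    [[0,0,0],0,1],
    [[0,0,0],0,1],
    [[0,0,0],0,1],
    [[0,2,-20],0,1],
    [[0,4,-45],0,1],
    [[0,4,-55],0,1],
  ],
)

```text
clock: 27.32
eef_pos: [507.1, -131.8, 335.2]
tcp_rot: [3.054, 0.012, 1.706]
contact_force: [0.9, -0.3, -0.4]
opening: 0.998
```

```bash
python3 -c "
from h import *
go(493.5,327.5,80)
a=grab_frame('side')[150:330,220:440]
cv2.imwrite('pics/p2.png',cv2.resize(a,None,fx=3,fy=3,interpolation=2))"
```

```text
grasp [ 520.7 -131.9  180.8] rot [3.054 0.012 1.706] shift [460.1  26.5  97.8] t 27.32 F [ 0.9 -0.3 -0.4]
```

View pics/p2.png

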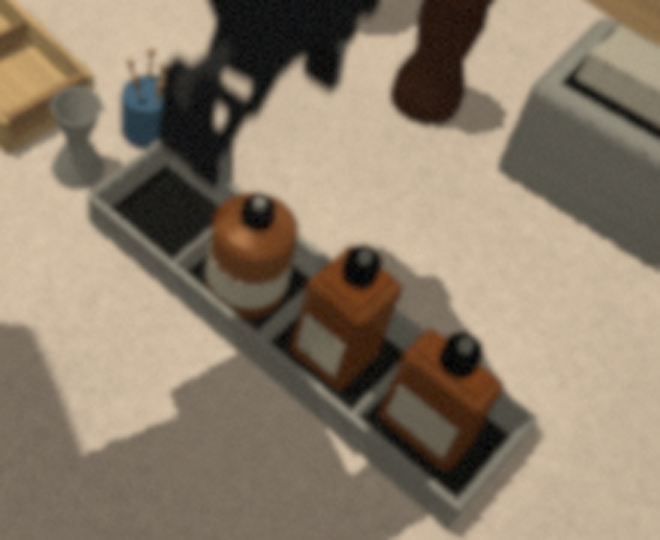

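The three bottles stand upright in cells 2–4: squat (255, 260), square (345, 320), flat (445, 400). The jigger and pot are unmoved.

Request:
step_arm(
  commands=[
    [[25,2,0],0,1],
    [[40,2,0],0,1],
    [[45,2,0],0,1],
    [[45,2,0],0,1],
    [[45,2,0],0,1],
    [[45,2,0],0,1],
    [[45,2,0],0,1],
    [[45,2,0],0,1],
    [[45,2,0],0.04,1],
    [[35,2,0],0.04,1],
    [[25,0,0],0.04,1],
    [[10,0,0],0,1],
    [[0,0,0],0,1],
  ],
)

```text
clock: 29.0
eef_pos: [473.0, 330.5, 337.9]
tcp_rot: [3.034, 0.005, 1.583]
contact_force: [-0.7, 0.1, 0.3]
opening: 0.999
```

```bash
python3 -c "
from h import *
go(493.5,327.5,80)"
```

```text
grasp [489.6 329.9 183.8] rot [3.034 0.005 1.583] shift [ -1.9  -7.2 103.6] t 29.0 F [-0.7  0.1  0.3]
```

Request:
step_arm(
  commands=[
    [[-2,-4,20],0,1],
    [[0,-2,30],0,1],
    [[0,0,25],0,1],
    [[0,0,10],0,1],
    [[0,0,0],0,1],
  ],
)

```text
clock: 29.62
eef_pos: [477.2, 323.3, 251.5]
tcp_rot: [3.034, 0.006, 1.583]
contact_force: [-0.4, -1.0, 0.5]
opening: 1.0
```

```bash
python3 -c "
from h import *
go(493.5,327.5,94)"
```

```text
grasp [494.  322.6  97.4] rot [3.034 0.006 1.583] shift [ 5.  -0.8  3.3] t 29.62 F [-0.4 -1.   0.5]
```

Request:
step_arm(
  commands=[
    [[5,0,4],0,1],
    [[0,0,1],0,1],
    [[0,0,0],0,0],
    [[0,0,0],0,0],
    [[0,0,0],0,0],
    [[0,0,0],0,0],
    [[0,0,0],0,0],
    [[0,0,0],0,0],
  ],
)

```text
clock: 30.62
eef_pos: [478.0, 329.0, 249.3]
tcp_rot: [3.031, 0.004, 1.583]
contact_force: [-0.6, -0.6, 0.9]
opening: 0.452
```

```bash
python3 -c "
from h import *
go(493.5,327.5,93)
a=grab_frame('side')[40:200,110:290]
cv2.imwrite('pics/g4.png',cv2.resize(a,None,fx=3,fy=3,interpolation=2))"
```

```text
grasp [495.1 328.6  95.2] rot [3.031 0.004 1.583] shift [-1.1 -1.8  2. ] t 30.62 F [-0.6 -0.6  0.9]
```

View pics/g4.png

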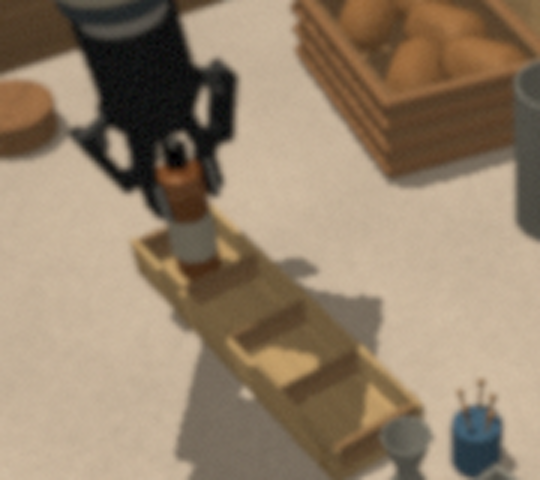

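Gripped at 38 mm around the upper body, with the pot and jigger clear. I'll carry it across.

Request:
step_arm(
  commands=[
    [[0,0,-15],0,0],
    [[0,0,-30],0,0],
    [[0,0,-40],0,0],
    [[-20,1,-20],0,0],
    [[-40,2,0],0,0],
    [[-50,2,0],0,0],
    [[-50,2,0],0,0],
    [[-50,3,0],0,0],
    [[-50,3,0],0,0],
    [[-50,2,0],0,0],
    [[-40,2,0],-0.06,0],
    [[-25,1,0],-0.06,0],
    [[-5,0,0],0,0],
    [[0,0,0],0,0],
  ],
)

```text
clock: 32.42
eef_pos: [491.3, -61.0, 372.1]
tcp_rot: [3.019, 0.018, 1.707]
contact_force: [-0.1, -0.1, -1.6]
opening: 0.45
```

```bash
python3 -c "
from h import *
go(514.2,-60.9,95)"
```

```text
grasp [510.5 -61.1 218.3] rot [3.019 0.018 1.707] shift [  1.9 -11.5 122.8] t 32.42 F [-0.1 -0.1 -1.6]
```

Request:
step_arm(
  commands=[
    [[0,-4,25],0,0],
    [[0,-4,35],0,0],
    [[0,-3,20],0,0],
    [[0,0,0],0,0],
  ],
)

```text
clock: 32.92
eef_pos: [490.7, -58.6, 291.0]
tcp_rot: [3.016, 0.017, 1.707]
contact_force: [-0.4, 1.0, -0.9]
opening: 0.44
```

```bash
python3 -c "
from h import *
go(514.2,-60.9,95)
a=grab_frame('side')[90:290,200:400]
cv2.imwrite('pics/p4.png',cv2.resize(a,None,fx=3,fy=3,interpolation=2))"
```

```text
grasp [510.3 -58.5 137.2] rot [3.016 0.017 1.707] shift [-2.2 -1.8 42.4] t 32.92 F [-0.4  1.  -0.9]
```

View pics/p4.png

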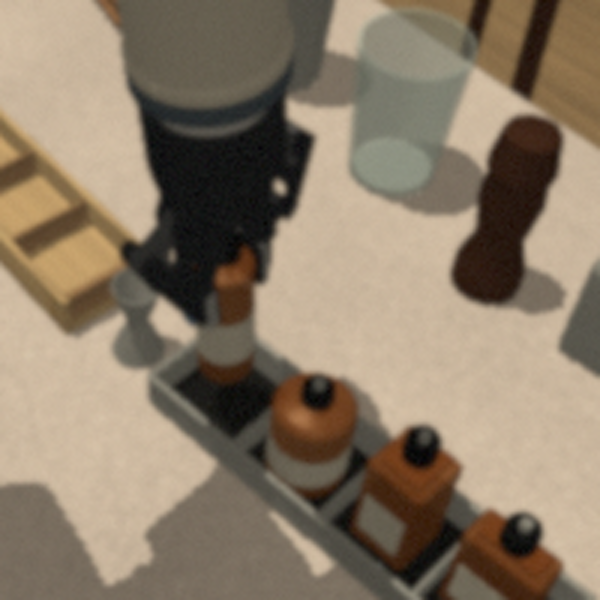

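The slim bottle hangs nearly upright over the first cell, base at about (225, 380) in the crop, and the jigger is untouched. I'll lower it.

Request:
step_arm(
  commands=[
    [[-2,-1,15],0,0],
    [[0,0,14],0,0],
    [[0,0,6],0,0],
    [[0,0,2],0,0],
  ],
)

```text
clock: 33.48
eef_pos: [496.6, -60.3, 254.7]
tcp_rot: [3.011, 0.018, 1.707]
contact_force: [0.6, 0.6, -2.1]
opening: 0.44
```

```bash
python3 -c "
from h import *
go(514.2,-60.9,93.5)
print(ray('side',(275,216),50))"
```

```text
grasp [517.  -60.3 101.1] rot [3.011 0.018 1.707] shift [-0.  -3.8  7.1] t 33.48 F [ 0.6  0.6 -2.1]
[505.8368909  -69.29471684]
```

Request:
step_arm(
  commands=[
    [[0,-3,3],0,0],
    [[0,0,2],0,0],
    [[0,0,1],0,0],
    [[0,0,1],0,0],
  ],
)

```text
clock: 33.98
eef_pos: [494.8, -61.1, 248.1]
tcp_rot: [3.01, 0.019, 1.707]
contact_force: [-3.7, -1.4, 15.6]
opening: 0.444
```

```bash
python3 -c "
from h import *
go(514.2,-60.9,93.2)"
```

```text
grasp [515.4 -61.1  94.5] rot [3.01  0.019 1.707] shift [ 0.4 -1.3  1.1] t 33.98 F [-3.7 -1.4 15.6]
```

Contact at 15 N. I'll release gently, rise straight up and clear the view.

Request:
step_arm(
  commands=[
    [[0,0,0],0,0.47],
    [[0,0,0],0,0.5],
    [[0,0,0],0,0.55],
    [[0,0,0],0,0.7],
    [[0,0,0],0,1],
    [[0,0,0],0,1],
    [[0,0,0],0,1],
  ],
)

```text
clock: 34.85
eef_pos: [495.4, -61.1, 248.7]
tcp_rot: [3.008, 0.019, 1.707]
contact_force: [-0.7, 0.0, 0.8]
opening: 1.001
```

Request:
step_arm(
  commands=[
    [[0,1,-10],0,1],
    [[0,4,-35],0,1],
    [[0,4,-45],0,1],
    [[0,0,-45],0,1],
    [[0,-40,-20],0,1],
    [[0,-50,0],0,1],
    [[0,-50,0],0,1],
    [[0,0,0],0,1],
  ],
)

```text
clock: 35.85
eef_pos: [341.6, -79.0, 393.9]
tcp_rot: [3.003, 0.022, 1.708]
contact_force: [-0.1, -0.3, 0.5]
opening: 0.998
```

```bash
python3 -c "
from h import *
go(514.2,-60.9,93.2)
a=grab_frame('side')[120:330,210:430];b=grab_frame('top')[175:245,230:390]
cv2.imwrite('pics/f1.png',cv2.resize(a,None,fx=2.8,fy=2.8,interpolation=2));cv2.imwrite('pics/f2.png',cv2.resize(b,None,fx=5,fy=5,interpolation=2))"
```

```text
grasp [363.2 -79.3 240.4] rot [3.003 0.022 1.708] shift [  0.7 130.3 166.8] t 35.85 F [-0.1 -0.3  0.5]
```

View pics/f1.png

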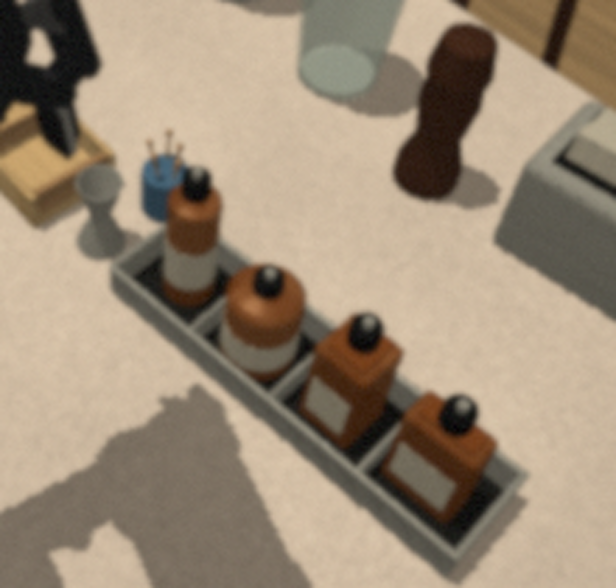

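View pics/f2.png

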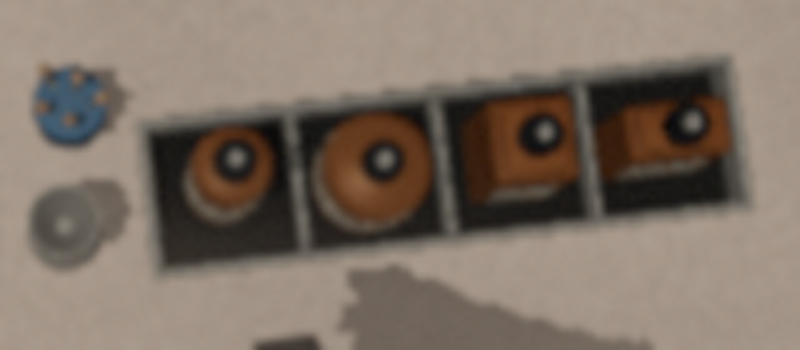

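All four bottles stand upright in order, one to a cell, with caps at (237,157), (386,159), (544,132), (691,122). The jigger and pot are in place and the gripper is clear. One numeric check, then I'll hand in.

```bash
python3 - <<'E'
from h import *
a=.125;R=np.array([[np.cos(a),-np.sin(a)],[np.sin(a),np.cos(a)]]);c=np.array([528,-171]);ok=True
for n,p,z,s in(('slim',(237,157),136,(492.6,328.8)),('squat',(386,159),100,(493,250.3)),('square',(544,132),120,(494.3,180.8)),('flat',(691,122),114,(498.7,109.8))):
    w=ray('top',((p[0]+.5)/5-.5+230,(p[1]+.5)/5-.5+175),z);d=np.linalg.norm(w-s);l=R.T@(w-c)
    print(n,w.round(1),'rail',l.round(1),'dist',d.round(1));ok&=350<d<417 and abs(l[0])<23
if ok: print(sign_off())
E
```

```text
slim [519.2 -58.2] rail [  5.3 113. ] dist 387.9
squat [ 523.4 -131. ] rail [ 0.5 40.3] dist 382.5
square [ 534.7 -202.5] rail [  2.7 -32.1] dist 385.4
flat [ 541.1 -273.1] rail [   0.3 -102.9] dist 385.2
the job is handed in; nothing more can be done
None
```

I moved all four bottles from the wooden rack into the steel rail, one to a cell and in the same order: slim, squat, square, flat from the left. I handed the job in at about 36 s of the 106 s allowed; the system gave no verdict.

**Last checks:**
- **Upright and in place:** the final side and top pictures show all four upright in their own cells. The jigger and pick pot look unmoved.
- **Distance moved:** each bottle travelled between 382 and 388 mm, inside the 348–419 mm window.
- **Position in the cell:** measured from the top camera, every bottle was within 6 mm of its cell centre across the rail. Along the rail they were within 9 mm, the largest being the flat bottle at about 8 mm.
- **Robot clear:** the gripper was well away from everything at hand-in.

**What disagreed or went less well:**
- **Cameras:** the top and side views of the bottles' starting positions differed by 2–6 mm, so I used values between the two.
- **Rail length:** it measured about 298 mm in the top view against the stated 305 mm. I moved its assumed centre by about 2 mm to allow for this.
- **Tool tilt:** the arm crept to about 0.14 rad of tilt over the run and I found no way to correct it. The bottles stood level once released.
- **Flat bottle:** the wrist force peaked at about 40 N upward when I set it down, more than I intended. I eased off and used smaller steps for the rest.

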